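# Make up a staining kit and a sampling kit

## Robot

A 7-joint arm with a two-finger parallel gripper is mounted at the origin on a cart in front of the work surface, level with it; the furniture and walls round the work are solid. World frame = base frame: x ahead of the robot, y to its left, z up, the work surface at z = 0. Lengths are in m, angles in rad, forces in N, time in s.
With the tool pointing down it reaches from about 0.4 to 0.9 m from the base axis. Payload 5.6 kg.
Tool frame: the origin (TCP) lies between the finger pads; the fingertips stand 25 mm ahead of it and the grasp point (between the pads) lies 6 mm ahead of it; z points along the fingers, y is the line along which they close (so a half turn about z gives the same grasp; the last joint's range is limited). The gripper opens to 92 mm and grips with 3 to 60 N. Pads are 20 mm wide; open, the fingers measure 128 mm over their backs; the gripper's body (75 mm by 189 mm) begins 69 mm behind the grasp point.
Start: joints at [1.144, 0.468, -0.012, 1.603, 0.006, 1.071, -0.056], TCP at [0.243, -0.603, 0.24] pointing down, gripper open.
Joint ranges: [-2.53, 2.53], [-0.31, 2.02], [-1.57, 1.55], [0.28, 2.44], [-1.29, 4.43], [0.15, 1.84], [-2.92, 2.92]. Speed limits (rad/s): [2.57, 2.57, 3.14, 3.14, 3.14, 3.14, 3.14].

## Interface

Orientations are given as a unit quaternion [w, x, y, z].
In Python, from bench import telemetry, imaging, arm gives the robot as it stands.
- The arm moves only by the shell command python3 -m pendant 'ROWS'. ROWS is JSON, a list of rows, each a list of 7 numbers: the turn, a rotation vector about the tool's x, y, z in rad, then the shift along the tool's x, y, z in mm, then the opening, from 0 (shut) to 1 (fully open). In form: [[ax, ay, az, tx, ty, tz, fingers], ...]. A call has 1 to 5 rows; each row shifts and turns the commanded pose from where the row before left it, along the tool's axes as they then stand; what a row does not reach is not made up. A row lasts 1/12 s, in which the tool goes at most 41.7 mm and 7.16 degrees, less where a joint would pass 70% of its speed; a pose out of reach is approached as far as the arm can. A call with a gripper value outside its range is refused whole. The fingers move at their own pace and stop on an object; the grip force is fixed at half the most. Time passes only in rows, so rows that do not move let the fingers close. It gives the time, the measured TCP pose, the force, the opening and the grip force at its end, in the units of the state.
- telemetry.state(): the state, without advancing time (a new reading comes with each control period).
- imaging.get_image(name): name is "scene" or "top" or "wrist"; returns (picture, depth): 420x560x3 uint8, red, green, blue; 420x560 float32, m along the optical axis (not along the pixel's ray), 0 where there is no reading.
- imaging.get_calibration(name): a dict with "fx", "fy", "cx", "cy" (pixels), "distortion" ([k1, k2, p1, p2, k3] as OpenCV has them; the pictures are not rectified), "R" (3x3) and "t" (3): a world point X has camera coordinates R X + t. Camera axes: x right, y down, z forward; pixel columns grow to the right and rows downward; lengths in m; the calibration is good to about 2 mm. A picture is of the moment at which its call begins: read the wrist's pose just before it. get_calibration takes no time and is no camera call; for the wrist camera it gives the pose at the moment of the call.
- arm.finish_job(): hands the job in; it is judged then, once.
Trained networks look in the newest picture that a camera, given by its name, has taken for a name from the list of things; names that differ only in an ending like _2 or _b are one class to them, and where a whole thing is asked for, a point or a joint stands for the part that bears it (a point fixed in the world has none). Each returns a list of dicts, best first, with "confidence" (0 to 1); they miss things now and then, are a little off and sometimes report something else, mostly with a low value. They report only what shows in the picture. A call takes as long as a camera call.
- imaging.recognise(camera, thing): "xyz" ([x, y, z] in m, in the coordinates of the camera as it stood for that picture, good to about 4 mm: the middle of the surface that is visible of it).
- imaging.pinpoint(camera, thing): "xyz" ([x, y, z] in m, in the coordinates of the camera as it stood for that picture, good to about 4 mm: a listed point, or the origin of a listed thing).
The state is a dict: "clock": time; "qpos": joint angles; "joint_vel": joint speeds; "tau": joint torques, N m; "ee_pos": TCP position; "ee_rot": TCP orientation; "ft_force": force on the tool from outside, world axes, zero at the start; "wrist_torque": the same for the moment, N m; "grip_width": finger opening in m; "grip_force": force on a finger pad.
Only numpy, scipy, OpenCV 4.12 (cv2) and the standard library are available. Lean on these libraries where they do the work, as an engineer would, in place of code of your own. Each camera call takes 0.05 s, during which the arm holds its last target. There are 200 camera calls.

## Task

Make up the two kits from the stock standing in front on the open bench (not from the oval blue tray at the back), one item to a compartment, counting each tray's compartments from the end with the white tab: in the red tray the brown bottle with the white cap, then the carton, then the small dark bottle with the black cap; in the yellow tray the gold jar, then the white bottle with the red cap. Every item must stand upright on the floor of its compartment, let go; tip nothing over, and leave the white jar with the white lid where it is.

Things in the scene. Friction and masses are not known exactly. Their poses are not given: they have to be found in the camera images.
- red_tray: Red open plastic tray, 226 x 78 x 23 mm, three compartments in a row. Each is 70 x 70 mm inside, walls 4 mm, floor top at 4 mm, rim 23 mm high. Fixed to the bench. A flat white tab, 26 mm long, sticks out at the -x end. Origin: centre of the underside without the tab; z up, x along the row, away from the tab. Centres at x = -74, 0, +74 mm, y = 0: 1st, 2nd, 3rd from the tab.
- yellow_tray: Yellow open plastic tray, 152 x 78 x 23 mm, two compartments in a row. Each is 70 x 70 mm inside, walls 4 mm, floor top at 4 mm, rim 23 mm high. Fixed to the bench. A flat white tab, 26 mm long, sticks out at the -x end. Origin: centre of the underside without the tab; z up, x along the row, away from the tab. Centres at x = -37 and +37 mm, y = 0: 1st, 2nd from the tab.
- brown_bottle: Brown round bottle with a paper label and white cap, 43 mm across the body, 98 mm high; the body is its widest part, the cap narrower. Origin: centre of the underside, z up. Stands upright and loose on the bench.
- carton: Beige-white small cardboard carton with a dark red band, 41 mm (its x) by 56 mm (its y), 50 mm high. Origin: centre of the underside, z up. Stands upright and loose on the bench.
- dark_bottle: Small dark grey-blue round bottle with a black cap, 34 mm across the body, 82 mm high; cap narrower. Origin: centre of the underside, z up. Stands upright and loose on the bench.
- white_bottle: White round bottle with an orange-red cap, 43 mm across the body, 108 mm high; cap narrower. Origin: centre of the underside, z up. Stands upright and loose on the bench.
- gold_jar: Low olive-gold round jar with a lid of the same colour, 54 mm across, 66 mm high. Origin: centre of the underside, z up. Stands upright and loose on the bench.
- white_jar: White round jar with a white lid, 44 mm across, 75 mm high; it belongs to neither kit and stays where it is among the stock. Origin: centre of the underside, z up. Stands upright and loose on the bench.

How it is judged:
By the outcome, as a careful person would: the job done as asked, in the order asked, and still so for the second after the job is handed in, with the robot touching nothing.
It also fails if it takes over 131 s, if anything falls off the work surface, if the arm or the gripper's body presses on something with over 40 N, if the wrist force passes 120 N, or if a joint passes its speed limit or range.

## Working session

There is one attempt and no reset: what is moved stays moved. The work goes in short steps, Python scripts to look and compute and a shell command to move; the robot and the scene stay as the last step left them, time stands still between calls to the robot, and variables do not carry over. Pictures are saved under pics/ and viewed, at most 14 in all, crops included, and the job is handed in when it is done.

```bash
mkdir -p pics; python3 - <<'E'
from bench import telemetry, imaging
import cv2
s=telemetry.state();print({k:s[k] for k in('clock','ee_pos','ee_rot','grip_width')})
for n in('scene','top'):
    p,d=imaging.get_image(n);cv2.imwrite(f'pics/{n}0.png',p[:,:,::-1])
    c=imaging.get_calibration(n);print(n,c)
E
```

```text
{'clock': 0.0, 'ee_pos': array([ 0.24313286, -0.60221411,  0.23863674]), 'ee_rot': array([-8.74557621e-04,  9.81649903e-01,  1.90689939e-01, -2.23527558e-04]), 'grip_width': 0.09161760289295334}
scene {'fx': 537.679510997827, 'fy': 537.679510997827, 'cx': 275.60872533954654, 'cy': 217.52032056387895, 'distortion': array([-0.08356004,  0.        ,  0.        ,  0.        ,  0.        ]), 'R': array([[-0.57945502, -0.81485271,  0.0157141 ],
       [-0.35350038,  0.2339135 , -0.90571627],
       [ 0.73434962, -0.53037678, -0.42359309]]), 't': array([0.3065344 , 0.22369439, 0.85537073])}
top {'fx': 419.31764406631726, 'fy': 419.31764406631726, 'cx': 279.5483988946989, 'cy': 211.14238171255428, 'distortion': array([-0.13021027,  0.        ,  0.        ,  0.        ,  0.        ]), 'R': array([[ 0.00546257, -0.99974439, -0.02193905],
       [-0.99543205, -0.00334518, -0.09541407],
       [ 0.09531629,  0.02236004, -0.99519588]]), 't': array([0.00720869, 0.50299797, 1.13279291])}
```

View pics/scene0.png

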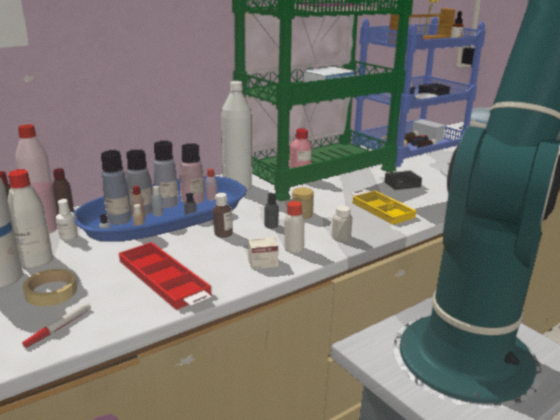

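View pics/top0.png

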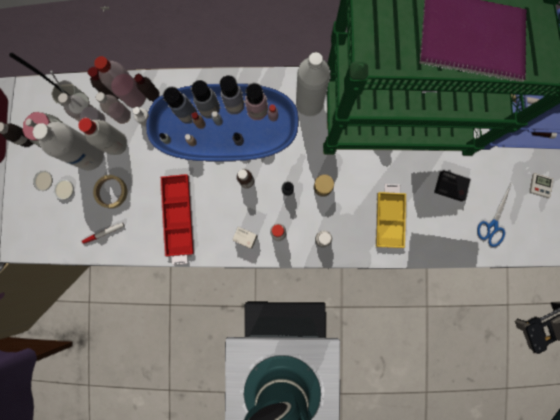

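The scene and top pictures agree. In the top picture the red tray is at (177,217) with its tab at the near end (180,260), and the yellow tray is at (391,220) with its tab at the far end (392,188). The stock caps are: brown (244,178), dark (288,188), gold (324,185), carton (245,238), red-cap (278,232) and white jar (324,240).

```bash
cat > h.py <<'E'
import numpy as np, cv2
from bench import telemetry, imaging
from scipy.spatial.transform import Rotation as Ro
def world(c,xyz): return np.array(c['R']).T@(np.array(xyz)-np.array(c['t']))
def cloud(n,d,c):
    v,u=np.mgrid[:d.shape[0],:d.shape[1]]
    K=np.array([[c['fx'],0,c['cx']],[0,c['fy'],c['cy']],[0,0,1]])
    q=cv2.undistortPoints(np.stack([u,v],-1).reshape(-1,1,2).astype(float),K,np.array(c['distortion'])).reshape(d.shape+(2,))
    P=np.concatenate([q*d[...,None],d[...,None]],-1)
    return (P-np.array(c['t']))@np.array(c['R'])
E
python3 - <<'E'
from h import *
np.set_printoptions(precision=4,suppress=True)
for n in('top','scene'):
    p,d=imaging.get_image(n);c=imaging.get_calibration(n)
    for t in('brown_bottle','carton','dark_bottle','white_bottle','gold_jar','white_jar','red_tray','yellow_tray'):
        print(n,t,[(world(c,r['xyz']),round(r['confidence'],2)) for r in imaging.pinpoint(n,t)[:2]])
    if n=='top':
        W=cloud(n,d,c)
        hsv=cv2.cvtColor(p,cv2.COLOR_RGB2HSV)
        for nm,(x0,x1,y0,y1),f in(('red',(155,200,165,265),lambda h:((h[...,0]<8)|(h[...,0]>172))),('yel',(365,415,180,255),lambda h:(h[...,0]>18)&(h[...,0]<35))):
            m=np.zeros(d.shape,bool);m[y0:y1,x0:x1]=True
            m&=f(hsv)&(hsv[...,1]>140)&(d>0)
            Q=W[m];Q=Q[(Q[:,2]>.015)&(Q[:,2]<.03)]
            r=cv2.minAreaRect((Q[:,:2]*1000).astype(np.float32));print(nm,len(Q),r,Q.mean(0))
        # things: points in front area by height
        for nm,(u,v) in dict(brown=(244,178),dark=(288,188),gold=(324,185),carton=(245,238),wbot=(278,232),wjar=(324,240)).items():
            w=W[v-12:v+13,u-14:u+15].reshape(-1,3);w=w[(w[:,2]>.02)&(w[:,2]<.15)]
            zt=np.percentile(w[:,2],97);top=w[w[:,2]>zt-.006]
            r=cv2.minAreaRect((top[:,:2]*1000).astype(np.float32));print(nm,zt,len(top),r)
        # shelf extents: lowest-x points above 0.1 with y<-0.1
        s=W[(W[...,2]>.15)&(W[...,1]<-.0)&(W[...,0]>.55)];print('shelf minx',np.percentile(s[:,0],[0,1,5]),s[:,1].max())
E
```

```text
top brown_bottle [(array([ 0.5928,  0.1013, -0.004 ]), 0.52), (array([ 0.5663, -0.0101, -0.0013]), 0.29)]
top carton [(array([0.4293, 0.1062, 0.0001]), 0.52)]
top dark_bottle [(array([ 0.5713, -0.1094,  0.0021]), 0.52), (array([ 0.5652, -0.0138,  0.0011]), 0.5)]
top white_bottle [(array([ 0.4436,  0.0127, -0.0006]), 0.63)]
top gold_jar [(array([ 0.5723, -0.1095,  0.0019]), 0.79)]
top white_jar [(array([ 0.4283, -0.1094, -0.0005]), 0.53)]
top red_tray [(array([ 0.4915,  0.3008, -0.0035]), 0.74), (array([ 0.5662, -0.0114, -0.0014]), 0.73)]
top yellow_tray [(array([ 0.4809, -0.3037, -0.0027]), 0.94)]
red 367 ((492.47021484375, 299.08892822265625), (224.14352416992188, 79.07791137695312), 5.166066646575928) [0.4898 0.2913 0.0208]
yel 248 ((480.547119140625, -298.57891845703125), (77.32389068603516, 149.70382690429688), 87.64549255371094) [ 0.4741 -0.2909  0.0213]
brown 0.09972486363075021 65 ((592.6953125, 106.54400634765625), (21.868061065673828, 21.552724838256836), 0.31327128410339355)
dark 0.08381684295165251 37 ((564.4222412109375, -11.158304214477539), (16.34009552001953, 15.807771
[... 406 characters left out ...]
, 0.7050305604934692)
wjar 0.07764602633972062 113 ((426.51300048828125, -109.9158935546875), (28.896764755249023, 28.939985275268555), 0.10813693702220917)
shelf minx [0.6668 0.6727 0.677 ] -4.9767575595807826e-05
scene brown_bottle [(array([ 0.5925,  0.1028, -0.0021]), 0.64)]
scene carton [(array([0.4283, 0.0996, 0.0047]), 0.7)]
scene dark_bottle [(array([ 0.563 , -0.0129,  0.0015]), 0.66)]
scene white_bottle [(array([0.4449, 0.0106, 0.0044]), 0.78)]
scene gold_jar [(array([ 0.571 , -0.109 ,  0.0038]), 0.56)]
scene white_jar [(array([ 0.4233, -0.1137, -0.0023]), 0.89)]
scene red_tray [(array([ 0.4934,  0.303 , -0.001 ]), 0.62)]
scene yellow_tray [(array([ 0.4792, -0.3047,  0.0005]), 0.64)]
```

```bash
python3 -m pendant '[[0,0,0.096,0,0,0,0.8],[0,0,0.096,0,0,0,0.8],[0,0,0.096,0,0,0,0.8],[0,0,0.096,0,0,0,0.8],[0,0,0,0,0,0,0.8]]'
python3 -m pendant '[[0,0,0,10,-35,0,0.8],[0,0,0,10,-35,0,0.8],[0,0,0,10,-35,0,0.8],[0,0,0,10,-35,0,0.8],[0,0,0,10,-35,0,0.8]]'
python3 -m pendant '[[0,0,0,18,-35,0,0.8],[0,0,0,18,-35,0,0.8],[0,0,0,18,-35,0,0.8],[0,0,0,18,-35,0,0.8],[0,0,0,18,-35,0,0.8]]'
```

```text
clock: 1.42
ee_pos: [0.2434, -0.6027, 0.2396]
ee_rot: [0.0, 1.0, -0.001, -0.0]
ft_force: [-0.1, 0.1, -0.5]
grip_width: 0.0734
grip_force: 0.0
clock: 1.83
ee_pos: [0.2937, -0.426, 0.2396]
ee_rot: [0.0, 1.0, 0.001, 0.0]
ft_force: [1.1, 0.8, 0.4]
grip_width: 0.0736
grip_force: 0.0
clock: 2.25
ee_pos: [0.384, -0.2511, 0.24]
ee_rot: [0.0, 1.0, 0.001, 0.0]
ft_force: [0.6, -0.6, 0.2]
grip_width: 0.0741
grip_force: 0.0
```

```bash
python3 -m pendant '[[0,0,0,21,-36,0,0.8],[0,0,0,21,-36,0,0.8],[0,0,0,21,-36,0,0.8],[0,0,0,21,-36,0,0.8],[0,0,0,21,-36,0,0.8]]' >/dev/null
python3 -m pendant '[[0,0,0,21,-36,0,0.8],[0,0,0,21,-36,0,0.8],[0,0,0,21,-36,0,0.8],[0,0,0,20,-34,0,0.8],[0,0,0,20,-32,0,0.8]]'
python3 - <<'E'
from h import *
np.set_printoptions(precision=4,suppress=True)
p,d=imaging.get_image('wrist');c=imaging.get_calibration('wrist');cv2.imwrite('pics/w1.png',p[:,:,::-1])
for t in('brown_bottle','dark_bottle','carton'):print(t,[(world(c,r['xyz']),round(r['confidence'],2)) for r in imaging.pinpoint('wrist',t)[:2]])
print(telemetry.state()['ee_pos'])
E
```

```text
clock: 3.08
ee_pos: [0.5922, 0.1034, 0.2397]
ee_rot: [-0.0, 1.0, 0.002, 0.0]
ft_force: [0.5, -0.3, -0.9]
grip_width: 0.0737
grip_force: 0.0
brown_bottle [(array([ 0.5973,  0.1108, -0.0025]), 0.82)]
dark_bottle [(array([ 0.5694, -0.0045, -0.0017]), 0.69)]
carton [(array([0.436 , 0.1129, 0.0032]), 0.93)]
[0.5914 0.1021 0.2391]
```

View pics/w1.png

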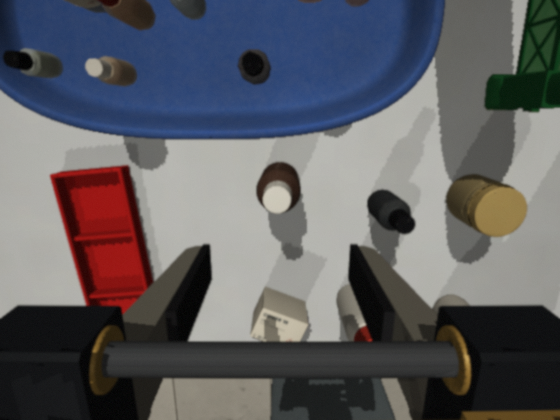

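The brown bottle at (278,190) is centred between the finger tips (210 and 350), with clear space around it. I'm going down to grasp it.

```bash
python3 -m pendant '[[0,0,0,1,0,34,0.8],[0,0,0,1,0,34,0.8],[0,0,0,0,0,34,0.8],[0,0,0,0,0,34,0.8],[0,0,0,0,0,25,0.8]]'
python3 -m pendant '[[0,0,0,0,0,15,0.8],[0,0,0,0,0,10,0.8],[0,0,0,0,0,0,0.3],[0,0,0,0,0,0,0.3],[0,0,0,0,0,0,0.3]]'
python3 -m pendant '[[0,0,0,0,0,0,0.3],[0,0,0,0,0,0,0.3],[0,0,0,0,0,0,0.3],[0,0,0,0,0,0,0.3],[0,0,0,0,0,0,0.3]]'
```

```text
clock: 3.7
ee_pos: [0.592, 0.0982, 0.0762]
ee_rot: [0.001, 1.0, -0.001, -0.001]
ft_force: [-0.3, 0.4, 0.2]
grip_width: 0.0736
grip_force: 0.0
clock: 4.12
ee_pos: [0.5945, 0.1007, 0.055]
ee_rot: [-0.0, 1.0, -0.0, 0.001]
ft_force: [-0.4, 0.3, -0.1]
grip_width: 0.0552
grip_force: 0.0
clock: 4.53
ee_pos: [0.5945, 0.1014, 0.0549]
ee_rot: [-0.0, 1.0, -0.0, 0.001]
ft_force: [-0.6, -1.3, 6.7]
grip_width: 0.0422
grip_force: 29.9
```

```bash
python3 -m pendant '[[0,0,0,0,0,-20,0.3],[0,0,0,0,0,-35,0.3],[0,0,0,0,0,-35,0.3],[0,0,0,0,0,-15,0.3],[0,0,0,-22,-24,0,0.3]]'
python3 -m pendant '[[0,0,0,-22,-24,0,0.3],[0,0,0,-22,-24,0,0.3],[0,0,0,-22,-24,0,0.3],[0,0,0,-22,-24,0,0.3],[0,0,0,-22,-24,0,0.3]]'
python3 -m pendant '[[0,0,0,-22,-24,0,0.3],[0,0,0,-22,-24,0,0.3],[0,0,0,0,0,20,0.3],[0,0,0,0,0,15,0.3],[0,0,0,0,0,0,0.3]]'
python3 - <<'E'
from h import *
p,d=imaging.get_image('wrist');cv2.imwrite('pics/w2.png',p[:,:,::-1])
E
```

```text
clock: 4.95
ee_pos: [0.5776, 0.1201, 0.1629]
ee_rot: [0.001, 1.0, -0.005, 0.005]
ft_force: [1.3, -0.1, -1.3]
grip_width: 0.0422
grip_force: 29.8
clock: 5.37
ee_pos: [0.4602, 0.2458, 0.1586]
ee_rot: [0.0, 1.0, -0.0, -0.0]
ft_force: [0.8, -0.1, -0.6]
grip_width: 0.0422
grip_force: 29.8
clock: 5.78
ee_pos: [0.4154, 0.2923, 0.1213]
ee_rot: [0.002, 1.0, 0.001, -0.002]
ft_force: [-0.3, -0.1, -0.8]
grip_width: 0.0422
grip_force: 29.8
```

View pics/w2.png

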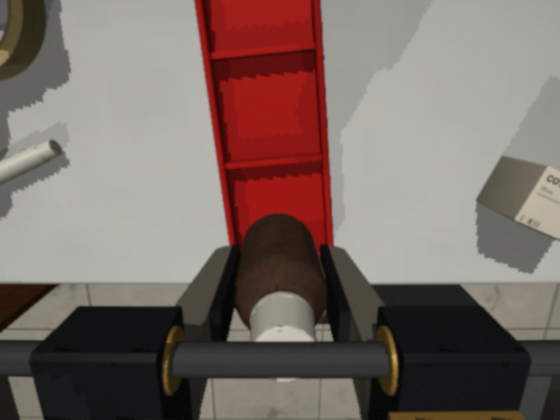

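The bottle at (280,290) lines up with the tray's first compartment (walls at 231 and 330 px). I'm lowering it.

```bash
python3 -m pendant '[[0,0,0,2,0,20,0.3],[0,0,0,0,0,20,0.3],[0,0,0,0,0,14,0.3],[0,0,0,0,0,5,0.3],[0,0,0,0,0,0,0.3]]'
python3 -m pendant '[[0,0,0,0,0,1,0.3],[0,0,0,0,0,0,0.3],[0,0,0,0,0,0,0.3]]'
```

```text
clock: 6.25
ee_pos: [0.4195, 0.2926, 0.0642]
ee_rot: [0.0, 1.0, -0.001, -0.001]
ft_force: [-0.6, -0.8, -0.4]
grip_width: 0.0424
grip_force: 29.8
clock: 6.5
ee_pos: [0.4203, 0.2935, 0.0646]
ee_rot: [-0.0, 1.0, -0.0, 0.001]
ft_force: [1.2, 1.2, -1.2]
grip_width: 0.0421
grip_force: 29.8
```

```bash
python3 -m pendant '[[0,0,0,0,0,2,0.3],[0,0,0,0,0,1,0.3],[0,0,0,0,0,0,0.3],[0,0,0,0,0,0,0.3]]'
python3 -m pendant '[[0,0,0,0,0,1,0.3],[0,0,0,0,0,0,0.3],[0,0,0,0,0,0,0.3]]'
```

```text
clock: 6.83
ee_pos: [0.4195, 0.2931, 0.0606]
ee_rot: [0.0, 1.0, -0.0, -0.0]
ft_force: [0.7, -0.4, -1.0]
grip_width: 0.042
grip_force: 29.8
clock: 7.08
ee_pos: [0.4195, 0.2931, 0.0595]
ee_rot: [0.0, 1.0, -0.0, -0.0]
ft_force: [0.2, -0.2, -1.4]
grip_width: 0.0423
grip_force: 29.8
```

```bash
python3 -m pendant '[[0,0,0,0,0,0,0.7],[0,0,0,0,0,0,0.7],[0,0,0,0,0,0,0.7],[0,0,0,0,0,0,0.7],[0,0,0,0,0,0,0.7]]'
python3 -m pendant '[[0,0,0,0,0,-15,0.75],[0,0,0,0,0,-25,1],[0,0,0,0,0,-35,1],[0,0,0,0,0,-35,1],[0,0,0,0,0,-40,1]]'
python3 -m pendant '[[0,0,0,1,30,0,1],[0,0,0,2,32,0,1],[0,0,0,2,32,0,1],[0,0,0,2,32,0,1],[0,0,0,2,32,0,1]]'
python3 -m pendant '[[0,0,0,0,32,0,1],[0,0,0.1,0,0,0,1],[0,0,0.1,0,0,0,1],[0,0,0.1,0,0,0,1],[0,0,0.094,0,0,0,1]]'
python3 - <<'E'
from h import *
np.set_printoptions(precision=4,suppress=True)
print(telemetry.state()['ee_pos'])
p,d=imaging.get_image('wrist');c=imaging.get_calibration('wrist');cv2.imwrite('pics/w3.png',p[:,:,::-1])
for t in('carton','brown_bottle'):print(t,[(world(c,r['xyz']),round(r['confidence'],2)) for r in imaging.pinpoint('wrist',t)[:2]])
p,d=imaging.get_image('top');c=imaging.get_calibration('top');print([world(c,r['xyz']) for r in imaging.pinpoint('top','brown_bottle')])
E
```

```text
clock: 7.5
ee_pos: [0.4196, 0.2932, 0.0596]
ee_rot: [-0.0, 1.0, -0.0, 0.0]
ft_force: [-0.6, 0.8, -0.5]
grip_width: 0.0642
grip_force: 0.0
clock: 7.92
ee_pos: [0.4187, 0.2926, 0.2103]
ee_rot: [0.001, 1.0, -0.0, -0.001]
ft_force: [1.1, -0.9, 0.4]
grip_width: 0.0919
grip_force: 0.0
clock: 8.33
ee_pos: [0.4283, 0.1337, 0.2098]
ee_rot: [0.0, 1.0, 0.0, 0.0]
ft_force: [0.3, -0.2, -0.2]
grip_width: 0.0918
grip_force: 0.0
clock: 8.75
ee_pos: [0.4285, 0.1028, 0.2097]
ee_rot: [-0.0, 0.98, -0.199, 0.0]
ft_force: [0.1, -0.1, -0.1]
grip_width: 0.0922
grip_force: 0.0
[0.4285 0.1028 0.2097]
carton [(array([0.4327, 0.1039, 0.0031]), 0.83)]
brown_bottle [(array([0.4188, 0.2918, 0.0047]), 0.87)]
[array([ 0.4172,  0.2956, -0.0006])]
```

View pics/w3.png

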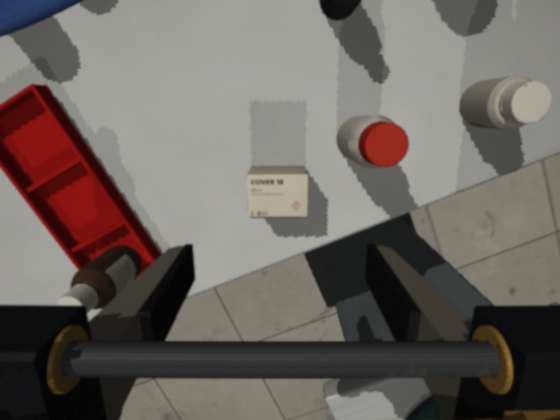

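The carton at (278,192) is centred and square between the fingers. The brown bottle stands in the first red compartment. I'm descending on the carton with slightly narrower fingers.

```bash
python3 -m pendant '[[0,0,0,1,0,34,0.86],[0,0,0,0,0,34,0.86],[0,0,0,0,0,34,0.86],[0,0,0,0,0,30,0.86],[0,0,0,0,0,18,0.86]]'
python3 -m pendant '[[0,0,0,0,0,6,0.86],[0,0,0,0,0,0,0.4],[0,0,0,0,0,0,0.4],[0,0,0,0,0,0,0.4],[0,0,0,0,0,0,0.4]]'
python3 -m pendant '[[0,0,0,0,0,0,0.4],[0,0,0,0,0,0,0.4],[0,0,0,0,0,0,0.4],[0,0,0,0,0,0,0.4]]'
```

```text
clock: 9.42
ee_pos: [0.4279, 0.1024, 0.0569]
ee_rot: [0.001, 0.981, -0.195, -0.002]
ft_force: [-0.1, 0.1, 0.5]
grip_width: 0.0789
grip_force: 0.0
clock: 9.83
ee_pos: [0.4305, 0.103, 0.0549]
ee_rot: [-0.001, 0.981, -0.196, 0.001]
ft_force: [-0.3, -0.4, 0.7]
grip_width: 0.0561
grip_force: 30.0
clock: 10.17
ee_pos: [0.4306, 0.1031, 0.0549]
ee_rot: [-0.001, 0.981, -0.196, 0.001]
ft_force: [-0.4, -0.8, 6.6]
grip_width: 0.0564
grip_force: 30.0
```

```bash
python3 -m pendant '[[0,0,0,0,0,-20,0.4],[0,0,0,0,0,-35,0.4],[0,0,0,0,0,-35,0.4],[0,0,0,0,0,-35,0.4],[0,0,-0.1,0,0,0,0.4]]'
python3 -m pendant '[[0,0,-0.1,0,0,0,0.4],[0,0,-0.1,0,0,0,0.4],[0,0,-0.094,0,0,0,0.4],[0,0,0,8,-28,0,0.4],[0,0,0,9,-28,0,0.4]]'
python3 -m pendant '[[0,0,0,9,-28,0,0.4],[0,0,0,9,-28,0,0.4],[0,0,0,9,-28,0,0.4],[0,0,0,9,-28,0,0.4],[0,0,0,9,-29,0,0.4]]'
python3 -m pendant '[[0,0,-0.09,0,0,0,0.4],[0,0,0,0,0,30,0.4],[0,0,0,0,0,20,0.4],[0,0,0,0,0,10,0.4],[0,0,0,0,0,0,0.4]]'
python3 - <<'E'
from h import *
p,d=imaging.get_image('wrist');cv2.imwrite('pics/w4.png',p[:,:,::-1])
E
```

```text
clock: 10.58
ee_pos: [0.4331, 0.1038, 0.1849]
ee_rot: [-0.002, 0.989, -0.146, 0.006]
ft_force: [1.7, 0.0, -0.9]
grip_width: 0.0559
grip_force: 30.0
clock: 11.0
ee_pos: [0.4466, 0.1577, 0.1791]
ee_rot: [0.001, 1.0, -0.002, 0.0]
ft_force: [0.4, 0.4, -1.7]
grip_width: 0.0558
grip_force: 30.0
clock: 11.42
ee_pos: [0.4918, 0.3007, 0.1789]
ee_rot: [0.0, 1.0, -0.0, 0.0]
ft_force: [0.5, -0.7, -0.4]
grip_width: 0.056
grip_force: 30.0
clock: 11.83
ee_pos: [0.4901, 0.2986, 0.1165]
ee_rot: [0.001, 0.999, 0.045, -0.002]
ft_force: [-0.5, -0.5, -0.5]
grip_width: 0.0561
grip_force: 30.0
```

View pics/w4.png

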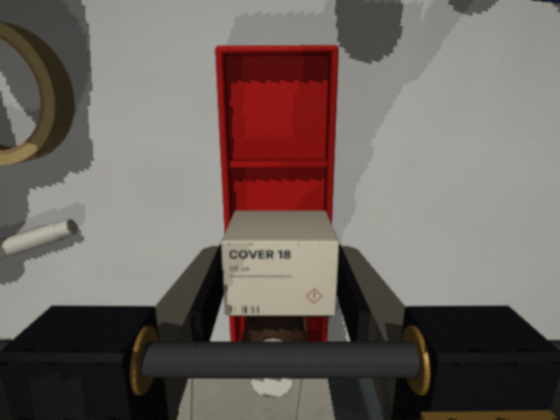

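The carton at (280,262) sits centred over the second compartment, and the tray edges are parallel to it.

```bash
python3 -m pendant '[[0,0,0,0,0,25,0.4],[0,0,0,0,0,20,0.4],[0,0,0,0,0,9,0.4],[0,0,0,0,0,0,0.4],[0,0,0,0,0,0,0.4]]'
python3 -m pendant '[[0,0,0,0,0,3,0.4],[0,0,0,0,0,2,0.4],[0,0,0,0,0,0,0.4],[0,0,0,0,0,0,0.4]]'
```

```text
clock: 12.3
ee_pos: [0.492, 0.3001, 0.0655]
ee_rot: [-0.0, 0.999, 0.045, 0.0]
ft_force: [-0.0, -0.2, -0.2]
grip_width: 0.056
grip_force: 30.0
clock: 12.63
ee_pos: [0.4918, 0.2998, 0.0601]
ee_rot: [-0.0, 0.999, 0.045, 0.0]
ft_force: [-1.1, 0.5, 0.0]
grip_width: 0.056
grip_force: 30.0
```

```bash
python3 -m pendant '[[0,0,0,0,0,1,0.4],[0,0,0,0,0,0,0.8],[0,0,0,0,0,0,0.8],[0,0,0,0,0,0,0.8],[0,0,0,0,0,0,0.8]]'
python3 -m pendant '[[0,0,0,0,0,-15,0.8],[0,0,0,0,0,-25,0.8],[0,0,0,0,0,-35,0.8],[0,0,0,0,0,-35,0.8],[0,0,0.09,0,0,-35,0.8]]'
python3 -m pendant '[[0,0,0,7,31,0,0.7],[0,0,0,7,31,0,0.7],[0,0,0,7,31,0,0.7],[0,0,0,7,31,0,0.7],[0,0,0,7,31,0,0.7]]'
python3 -m pendant '[[0,0,0,8,31,0,0.7],[0,0,0,8,31,0,0.7],[0,0,0,8,31,0,0.7],[0,0,0,7,32,0,0.7],[0,0,0,7,32,0,0.7]]'
python3 - <<'E'
from h import *
np.set_printoptions(precision=4,suppress=True)
p,d=imaging.get_image('wrist');c=imaging.get_calibration('wrist');cv2.imwrite('pics/w5.png',p[:,:,::-1])
print(telemetry.state()['ee_pos'],[(world(c,r['xyz']),r['confidence']) for r in imaging.pinpoint('wrist','dark_bottle')[:2]])
E
```

```text
clock: 13.05
ee_pos: [0.4915, 0.2998, 0.0586]
ee_rot: [-0.0, 0.999, 0.045, 0.0]
ft_force: [-0.5, -0.3, 0.7]
grip_width: 0.0732
grip_force: 0.0
clock: 13.47
ee_pos: [0.491, 0.2996, 0.2049]
ee_rot: [-0.0, 1.0, -0.0, -0.001]
ft_force: [0.2, -0.1, -0.3]
grip_width: 0.0734
grip_force: 0.0
clock: 13.88
ee_pos: [0.5265, 0.1433, 0.2038]
ee_rot: [0.0, 1.0, 0.0, 0.0]
ft_force: [0.5, -0.7, -0.3]
grip_width: 0.0641
grip_force: 0.0
clock: 14.3
ee_pos: [0.5645, -0.0138, 0.2037]
ee_rot: [0.0, 1.0, 0.0, 0.0]
ft_force: [0.2, 1.2, 0.0]
grip_width: 0.0644
grip_force: 0.0
[ 0.5658 -0.0223  0.2035] [(array([ 0.5711, -0.0228, -0.0002]), 0.73)]
```

View pics/w5.png

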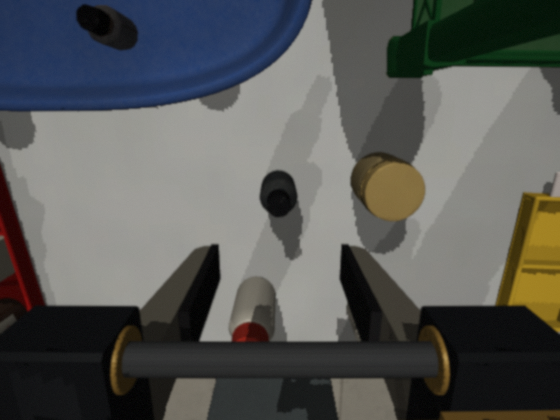

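The dark bottle at (278,195) is centred between the fingers, and the gold jar at (390,190) is clear of the right finger. I'm descending.

```bash
python3 -m pendant '[[0,0,0,1,0,0,0.7],[0,0,0,1,0,34,0.7],[0,0,0,0,0,34,0.7],[0,0,0,0,0,34,0.7],[0,0,0,0,0,10,0.7]]'
python3 -m pendant '[[0,0,0,0,0,20,0.7],[0,0,0,0,0,15,0.7],[0,0,0,0,0,7,0.7],[0,0,0,0,0,0,0.7],[0,0,0,0,0,0,0.2]]'
python3 -m pendant '[[0,0,0,0,0,0,0.2],[0,0,0,0,0,0,0.2],[0,0,0,0,0,0,0.2],[0,0,0,0,0,0,0.2],[0,0,0,0,0,0,0.2]]'
python3 -m pendant '[[0,0,0,0,0,0,0.2],[0,0,0,0,0,0,0.2]]'
```

```text
clock: 14.82
ee_pos: [0.5631, -0.0105, 0.0873]
ee_rot: [-0.0, 1.0, 0.001, -0.004]
ft_force: [-1.5, 0.8, -1.9]
grip_width: 0.0641
grip_force: 0.0
clock: 15.23
ee_pos: [0.5669, -0.0114, 0.0503]
ee_rot: [-0.0, 1.0, 0.0, 0.0]
ft_force: [0.4, 1.4, -0.5]
grip_width: 0.0596
grip_force: 0.0
clock: 15.65
ee_pos: [0.5669, -0.0123, 0.0503]
ee_rot: [0.0, 1.0, -0.0, 0.001]
ft_force: [-0.9, -0.2, 3.8]
grip_width: 0.0332
grip_force: 30.0
clock: 15.82
ee_pos: [0.567, -0.0123, 0.0503]
ee_rot: [0.0, 1.0, -0.0, 0.001]
ft_force: [-0.6, -0.3, 5.0]
grip_width: 0.0327
grip_force: 30.0
```

```bash
python3 -m pendant '[[0,0,0,0,0,-20,0.2],[0,0,0,0,0,-35,0.2],[0,0,0,0,0,-35,0.2],[0,0,0,0,0,-15,0.2],[0,0,0,0,-32,0,0.2]]' >/dev/null
python3 -m pendant '[[0,0,0,0,-32,0,0.2],[0,0,0,0,-32,0,0.2],[0,0,0,0,-32,0,0.2],[0,0,0,0,-32,0,0.2],[0,0,0,0,-32,0,0.2]]'
python3 -m pendant '[[0,0,0,0,-32,0,0.2],[0,0,0,0,-32,0,0.2],[0,0,0,0,-32,0,0.2],[0,0,0,0,-32,0,0.2],[0,0,0,0,0,0,0.2]]'
python3 -m pendant '[[0,0,-0.09,0,0,20,0.2],[0,0,0,0,0,20,0.2],[0,0,0,0,0,0,0.2],[0,0,0,0,0,0,0.2]]'
python3 - <<'E'
from h import *
p,d=imaging.get_image('wrist');cv2.imwrite('pics/w6.png',p[:,:,::-1])
E
```

```text
clock: 16.65
ee_pos: [0.566, 0.1809, 0.1543]
ee_rot: [0.0, 1.0, -0.0, -0.0]
ft_force: [0.5, -0.0, -0.8]
grip_width: 0.0327
grip_force: 29.9
clock: 17.07
ee_pos: [0.5639, 0.3161, 0.1545]
ee_rot: [-0.003, 1.0, 0.004, -0.0]
ft_force: [-2.3, 1.3, -0.0]
grip_width: 0.0328
grip_force: 29.9
clock: 17.4
ee_pos: [0.5657, 0.3069, 0.1133]
ee_rot: [0.001, 0.999, 0.045, -0.001]
ft_force: [0.8, 1.4, 0.9]
grip_width: 0.0325
grip_force: 29.9
```

View pics/w6.png

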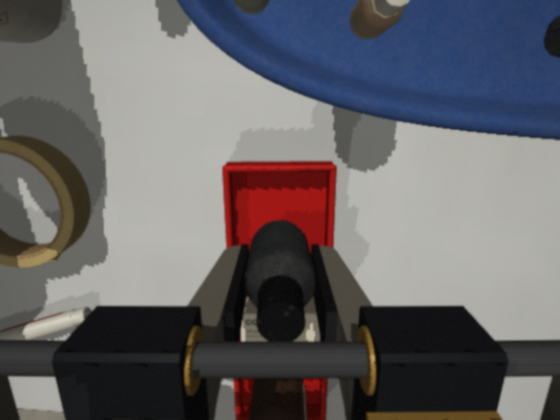

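The dark bottle at (281,275) is over the third compartment (walls at 225 and 334 px). I'm lowering it.

```bash
python3 -m pendant '[[0,0,0,0,0,25,0.2],[0,0,0,0,0,20,0.2],[0,0,0,0,0,8,0.2],[0,0,0,0,0,0,0.2],[0,0,0,0,0,0,0.2]]'
python3 -m pendant '[[0,0,0,0,0,3,0.2],[0,0,0,0,0,2,0.2],[0,0,0,0,0,0,0.2],[0,0,0,0,0,0,0.2]]'
```

```text
clock: 17.87
ee_pos: [0.567, 0.308, 0.0625]
ee_rot: [-0.0, 0.999, 0.045, 0.0]
ft_force: [-0.2, -0.2, -1.1]
grip_width: 0.0328
grip_force: 29.9
clock: 18.2
ee_pos: [0.5667, 0.3078, 0.0571]
ee_rot: [-0.0, 0.999, 0.045, 0.0]
ft_force: [-0.8, 0.0, -1.1]
grip_width: 0.0325
grip_force: 29.9
```

```bash
python3 -m pendant '[[0,0,0,0,0,1.5,0.2],[0,0,0,0,0,1,0.2],[0,0,0,0,0,0,0.7],[0,0,0,0,0,0,0.7],[0,0,0,0,0,0,0.7]]'
python3 -m pendant '[[0,0,0,0,0,0,0.7],[0,0,0,0,0,-15,0.7],[0,0,0,0,0,-25,0.7],[0,0,0,0,0,-35,0.7],[0,0,0,0,0,-35,0.7]]'
python3 -m pendant '[[0,0,0.09,0,0,-35,0.9],[0,0,0,0,32,0,0.9],[0,0,0,0,32,0,0.9],[0,0,0,0,32,0,0.9],[0,0,0,0,32,0,0.9]]'
python3 -m pendant '[[0,0,0,1,32,0,0.9],[0,0,0,1,32,0,0.9],[0,0,0,1,32,0,0.9],[0,0,0,1,32,0,0.9],[0,0,0,1,32,0,0.9]]'
python3 -m pendant '[[0,0,0,0,32,0,0.9],[0,0,0,0,32,0,0.9],[0,0,0,0,32,0,0.9],[0,0,0,0,32,0,0.9],[0,0,0,0,0,0,0.9]]'
python3 -m pendant '[[0,0,0,0,0,0,0.9],[0,0,0,0,0,0,0.9]]'
python3 - <<'E'
from h import *
np.set_printoptions(precision=4,suppress=True)
print(telemetry.state()['ee_pos'])
p,d=imaging.get_image('wrist');c=imaging.get_calibration('wrist');cv2.imwrite('pics/w7.png',p[:,:,::-1])
print([(world(c,r['xyz']),r['confidence']) for r in imaging.pinpoint('wrist','gold_jar')[:2]],[(world(c,r['xyz']),r['confidence']) for r in imaging.pinpoint('wrist','yellow_tray')[:2]])
E
```

```text
clock: 18.62
ee_pos: [0.5664, 0.3078, 0.054]
ee_rot: [0.0, 0.999, 0.045, -0.0]
ft_force: [-0.6, 0.2, -0.1]
grip_width: 0.0504
grip_force: 0.0
clock: 19.03
ee_pos: [0.5659, 0.3076, 0.1656]
ee_rot: [0.0, 0.999, 0.045, -0.001]
ft_force: [0.6, 0.5, 0.3]
grip_width: 0.0639
grip_force: 0.0
clock: 19.45
ee_pos: [0.5664, 0.1786, 0.2007]
ee_rot: [-0.0, 1.0, 0.0, 0.001]
ft_force: [0.2, -0.0, 0.3]
grip_width: 0.0828
grip_force: 0.0
clock: 19.87
ee_pos: [0.5714, 0.0183, 0.2005]
ee_rot: [0.0, 1.0, 0.0, 0.001]
ft_force: [-0.1, -0.3, 0.6]
grip_width: 0.0827
grip_force: 0.0
clock: 20.28
ee_pos: [0.5708, -0.1166, 0.2001]
ee_rot: [0.002, 1.0, -0.005, 0.0]
ft_force: [0.4, -0.7, 0.4]
grip_width: 0.0826
grip_force: 0.0
clock: 20.45
ee_pos: [0.5715, -0.1075, 0.1999]
ee_rot: [-0.0, 1.0, 0.0, 0.0]
ft_force: [0.9, 1.0, -0.2]
grip_width: 0.0826
grip_force: 0.0
[ 0.5715 -0.1075  0.1999]
[(array([ 0.5732, -0.1108,  0.005 ]), 0.63)] [(array([ 0.4826, -0.2986, -0.0011]), 0.79)]
```

View pics/w7.png

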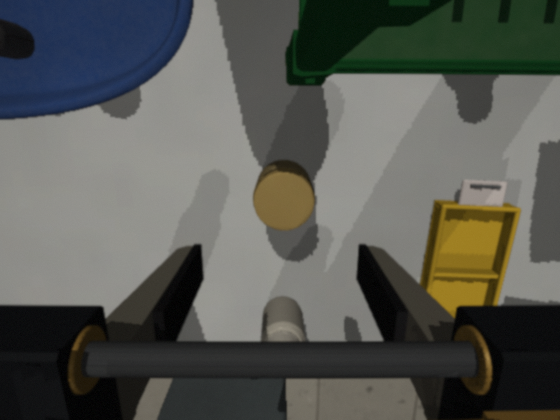

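The gold jar at (284,195) is 2–3 mm to the right of centre. I'm shifting 2 mm and descending.

```bash
python3 -m pendant '[[0,0,0,1,2,30,0.9],[0,0,0,0,0,34,0.9],[0,0,0,0,0,34,0.9],[0,0,0,0,0,25,0.9],[0,0,0,0,0,15,0.9]]'
python3 -m pendant '[[0,0,0,0,0,7,0.9],[0,0,0,0,0,0,0.9],[0,0,0,0,0,0,0.4],[0,0,0,0,0,0,0.4],[0,0,0,0,0,0,0.4]]'
python3 -m pendant '[[0,0,0,0,0,0,0.4],[0,0,0,0,0,0,0.4],[0,0,0,0,0,0,0.4],[0,0,0,0,0,0,0.4]]'
```

```text
clock: 21.02
ee_pos: [0.5707, -0.1085, 0.0581]
ee_rot: [-0.001, 1.0, 0.001, -0.002]
ft_force: [-0.2, -0.1, 0.4]
grip_width: 0.0822
grip_force: 0.0
clock: 21.43
ee_pos: [0.5735, -0.1103, 0.0556]
ee_rot: [0.0, 1.0, -0.0, 0.001]
ft_force: [-0.9, 0.4, -0.4]
grip_width: 0.0645
grip_force: 0.0
clock: 21.77
ee_pos: [0.573, -0.1105, 0.0551]
ee_rot: [0.0, 1.0, -0.0, 0.001]
ft_force: [-0.5, -0.7, 6.3]
grip_width: 0.0532
grip_force: 30.0
```

```bash
python3 -m pendant '[[0,0,0,0,0,-20,0.4],[0,0,0,0,0,-35,0.4],[0,0,0,0,0,-30,0.4],[0,0,0,0,0,-15,0.4],[0,0,0,-9,32,0,0.4]]'
python3 -m pendant '[[0,0,0,-9,32,0,0.4],[0,0,0,-9,32,0,0.4],[0,0,0,-9,32,0,0.4],[0,0,0,-10,32,0,0.4],[0,0,0,-10,32,0,0.4]]'
python3 -m pendant '[[0,0,0.042,0,0,15,0.4],[0,0,0,0,0,20,0.4],[0,0,0,0,0,5,0.4],[0,0,0,0,0,0,0.4]]'
python3 - <<'E'
from h import *
p,d=imaging.get_image('wrist');cv2.imwrite('pics/w8.png',p[:,:,::-1])
E
```

```text
clock: 22.18
ee_pos: [0.5677, -0.1354, 0.1585]
ee_rot: [-0.001, 1.0, 0.005, 0.005]
ft_force: [1.1, 0.4, -1.5]
grip_width: 0.0534
grip_force: 30.0
clock: 22.6
ee_pos: [0.5154, -0.3036, 0.1539]
ee_rot: [-0.0, 1.0, -0.0, -0.0]
ft_force: [-0.1, 0.2, -1.5]
grip_width: 0.0531
grip_force: 30.0
clock: 22.93
ee_pos: [0.5149, -0.3014, 0.1122]
ee_rot: [-0.001, 1.0, -0.021, -0.002]
ft_force: [0.2, 0.6, -0.9]
grip_width: 0.0531
grip_force: 30.0
```

View pics/w8.png

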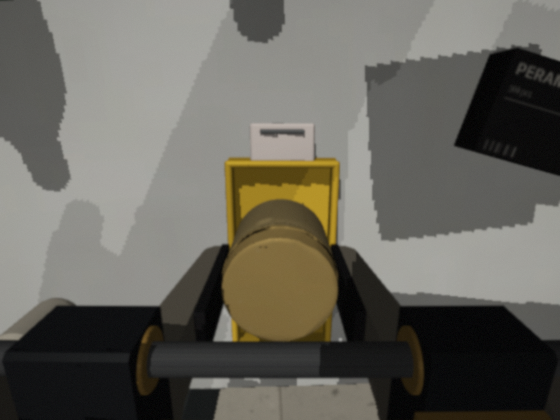

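The gold jar at (280,270) is over the first (tab-end) compartment, with the tray centre at about 282 px. I'm nudging it 1–2 mm and lowering.

```bash
python3 -m pendant '[[0,0,0,2,1.5,15,0.4],[0,0,0,0,0,20,0.4],[0,0,0,0,0,13,0.4],[0,0,0,0,0,0,0.4],[0,0,0,0,0,0,0.4]]'
python3 -m pendant '[[0,0,0,0,0,3,0.4],[0,0,0,0,0,2,0.4],[0,0,0,0,0,0,0.4],[0,0,0,0,0,0,0.4]]'
```

```text
clock: 23.4
ee_pos: [0.5181, -0.3034, 0.0654]
ee_rot: [-0.0, 1.0, -0.021, -0.001]
ft_force: [-0.3, 0.5, -0.3]
grip_width: 0.0532
grip_force: 30.0
clock: 23.73
ee_pos: [0.5185, -0.304, 0.0616]
ee_rot: [0.0, 1.0, -0.021, 0.0]
ft_force: [0.5, 0.5, -1.5]
grip_width: 0.0535
grip_force: 30.0
```

```bash
python3 -m pendant '[[0,0,0,0,0,1,0.4],[0,0,0,0,0,1,0.4],[0,0,0,0,0,0,0.8],[0,0,0,0,0,0,0.8],[0,0,0,0,0,0,0.8]]'
python3 -m pendant '[[0,0,0,0,0,0,0.8],[0,0,0,0,0,-15,0.8],[0,0,0,0,0,-25,0.8],[0,0,0,0,0,-35,0.8],[0,0,0,0,0,-35,0.8]]'
python3 -m pendant '[[0,0,-0.042,0,0,-38,0.8],[0,0,0,-7,-31,0,0.8],[0,0,0,-7,-31,0,0.8],[0,0,0,-7,-31,0,0.8],[0,0,0,-7,-32,0,0.8]]'
python3 -m pendant '[[0,0,0,-8,-32,0,0.8],[0,0,0,-8,-32,0,0.8],[0,0,0,-8,-32,0,0.8],[0,0,0,-8,-32,0,0.8],[0,0,0,-7,-32,0,0.8]]'
python3 -m pendant '[[0,0,0,-7,-31,0,0.8],[0,0,0,0,0,0,0.8],[0,0,0,0,0,0,0.8],[0,0,0,0,0,0,0.8]]'
python3 - <<'E'
from h import *
np.set_printoptions(precision=4,suppress=True)
print(telemetry.state()['ee_pos'])
p,d=imaging.get_image('wrist');c=imaging.get_calibration('wrist');cv2.imwrite('pics/w9.png',p[:,:,::-1])
print([(world(c,r['xyz']),r['confidence']) for r in imaging.pinpoint('wrist','white_bottle')[:2]])
E
```

```text
clock: 24.15
ee_pos: [0.5184, -0.3039, 0.0592]
ee_rot: [0.0, 1.0, -0.021, 0.0]
ft_force: [-1.0, 0.5, 0.5]
grip_width: 0.0711
grip_force: 0.0
clock: 24.57
ee_pos: [0.5176, -0.3034, 0.1696]
ee_rot: [-0.001, 1.0, -0.021, -0.001]
ft_force: [0.8, -0.4, -0.1]
grip_width: 0.0737
grip_force: 0.0
clock: 24.98
ee_pos: [0.4898, -0.1779, 0.2075]
ee_rot: [0.0, 1.0, -0.001, 0.0]
ft_force: [0.8, 1.4, 0.5]
grip_width: 0.0731
grip_force: 0.0
clock: 25.4
ee_pos: [0.4506, -0.0175, 0.2073]
ee_rot: [0.0, 1.0, -0.0, 0.0]
ft_force: [1.0, 0.3, 0.2]
grip_width: 0.0736
grip_force: 0.0
clock: 25.73
ee_pos: [0.4446, 0.0116, 0.2073]
ee_rot: [0.0, 1.0, -0.0, 0.0]
ft_force: [0.2, -0.2, -0.2]
grip_width: 0.0736
grip_force: 0.0
[0.4446 0.0116 0.2073]
[]
```

View pics/w9.png

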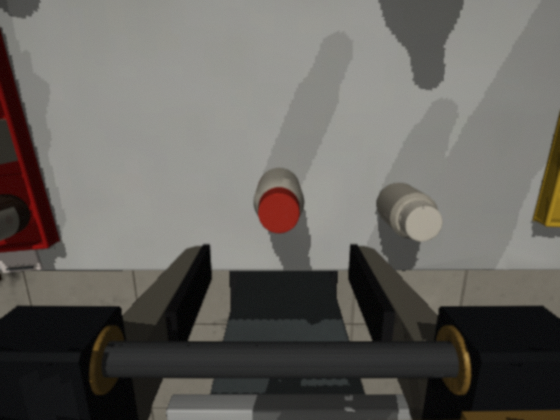

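The white bottle at (279,205) is centred and the white jar at (410,215) is clear. I'm descending.

```bash
python3 -m pendant '[[0,0,0,0,0,30,0.8],[0,0,0,0,0,34,0.8],[0,0,0,0,0,34,0.8],[0,0,0,0,0,28,0.8],[0,0,0,0,0,16,0.8]]'
python3 -m pendant '[[0,0,0,0,0,8,0.8],[0,0,0,0,0,0,0.8],[0,0,0,0,0,0,0.3],[0,0,0,0,0,0,0.3],[0,0,0,0,0,0,0.3]]'
python3 -m pendant '[[0,0,0,0,0,0,0.3],[0,0,0,0,0,0,0.3],[0,0,0,0,0,0,0.3],[0,0,0,0,0,0,0.3],[0,0,0,0,0,0,0.3]]'
```

```text
clock: 26.25
ee_pos: [0.4428, 0.0106, 0.0621]
ee_rot: [0.0, 1.0, -0.001, -0.002]
ft_force: [-0.6, 0.4, 0.6]
grip_width: 0.0733
grip_force: 0.0
clock: 26.67
ee_pos: [0.4454, 0.012, 0.0583]
ee_rot: [0.0, 1.0, -0.0, 0.001]
ft_force: [0.9, -0.2, -0.1]
grip_width: 0.056
grip_force: 0.0
clock: 27.08
ee_pos: [0.4449, 0.0122, 0.0578]
ee_rot: [0.0, 1.0, -0.0, 0.001]
ft_force: [-0.3, -0.6, 7.5]
grip_width: 0.0418
grip_force: 30.0
```

```bash
python3 -m pendant '[[0,0,0,0,0,-20,0.3],[0,0,0,0,0,-35,0.3],[0,0,0,0,0,-35,0.3],[0,0,0,0,0,-35,0.3],[0,0,0,0,31,0,0.3]]'
python3 -m pendant '[[0,0,0,0,31,0,0.3],[0,0,0,0,31,0,0.3],[0,0,0,0,31,0,0.3],[0,0,0,0,31,0,0.3],[0,0,0,0,31,0,0.3]]'
python3 -m pendant '[[0,0,0,0,31,0,0.3],[0,0,0,0,31,0,0.3],[0,0,0,0,31,0,0.3],[0,0,0,0,33,0,0.3],[0,0,0,0,0,0,0.3]]'
python3 -m pendant '[[0,0,0.042,0,0,20,0.3],[0,0,0,0,0,30,0.3],[0,0,0,0,0,12,0.3],[0,0,0,0,0,0,0.3],[0,0,0,0,0,0,0.3]]'
python3 - <<'E'
from h import *
p,d=imaging.get_image('wrist');cv2.imwrite('pics/w10.png',p[:,:,::-1])
E
```

```text
clock: 27.5
ee_pos: [0.4485, -0.014, 0.1883]
ee_rot: [-0.001, 1.0, 0.004, 0.006]
ft_force: [2.4, 0.8, -1.1]
grip_width: 0.0414
grip_force: 30.0
clock: 27.92
ee_pos: [0.4438, -0.1753, 0.1822]
ee_rot: [0.0, 1.0, -0.0, 0.0]
ft_force: [0.7, -0.3, -0.1]
grip_width: 0.0414
grip_force: 30.0
clock: 28.33
ee_pos: [0.4428, -0.307, 0.182]
ee_rot: [0.002, 1.0, -0.004, 0.0]
ft_force: [0.7, -0.6, -0.9]
grip_width: 0.0416
grip_force: 30.0
clock: 28.75
ee_pos: [0.4441, -0.2993, 0.1199]
ee_rot: [-0.0, 1.0, -0.021, -0.001]
ft_force: [0.8, -0.5, -0.6]
grip_width: 0.0418
grip_force: 30.0
```

View pics/w10.png

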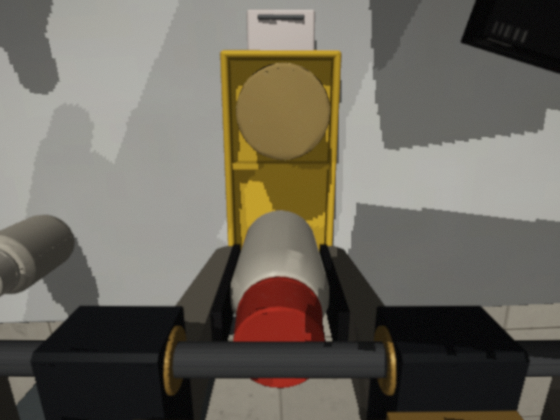

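The gold jar stands in the first compartment at (283,110). The white bottle at (280,270) is over the second. I'm lowering it.

```bash
python3 -m pendant '[[0,0,0,0,1,20,0.3],[0,0,0,0,0,20,0.3],[0,0,0,0,0,10,0.3],[0,0,0,0,0,0,0.3],[0,0,0,0,0,0,0.3]]'
python3 -m pendant '[[0,0,0,0,0,3,0.3],[0,0,0,0,0,2,0.3],[0,0,0,0,0,0,0.3],[0,0,0,0,0,0,0.3]]'
```

```text
clock: 29.22
ee_pos: [0.4447, -0.3009, 0.0708]
ee_rot: [0.0, 1.0, -0.021, 0.0]
ft_force: [0.2, 0.2, -0.0]
grip_width: 0.0413
grip_force: 30.0
clock: 29.55
ee_pos: [0.4444, -0.301, 0.0655]
ee_rot: [0.0, 1.0, -0.021, 0.0]
ft_force: [0.3, -0.3, -0.8]
grip_width: 0.0415
grip_force: 30.0
```

```bash
python3 -m pendant '[[0,0,0,0,0,2,0.3],[0,0,0,0,0,1,0.3],[0,0,0,0,0,0,0.3],[0,0,0,0,0,0,0.7],[0,0,0,0,0,0,0.7]]'
python3 -m pendant '[[0,0,0,0,0,0,0.7],[0,0,0,0,0,0,0.7],[0,0,0,0,0,0,0.7],[0,0,0,0,0,-15,0.7],[0,0,0,0,0,-25,0.7]]'
python3 -m pendant '[[0,0,0,0,0,-35,0.8],[0,0,0,0,0,-35,0.8],[0,0,0,0,0,-35,0.8],[0,0,0,-25,0,-25,0.8],[0,0,0,-30,0,0,0.8]]'
python3 -m pendant '[[0,0,0,-30,15,0,0.8],[0,0,0,-30,30,0,0.8],[0,0,0,-20,30,0,0.8],[0,0,0,0,30,0,0.8],[0,0,0,0,0,0,0.8]]'
python3 - <<'E'
from h import *
np.set_printoptions(precision=4,suppress=True)
p,d=imaging.get_image('scene');c=imaging.get_calibration('scene');cv2.imwrite('pics/end_s.png',p[:,:,::-1])
p,d=imaging.get_image('top');c=imaging.get_calibration('top');cv2.imwrite('pics/end_t.png',p[:,:,::-1])
W=cloud('top',d,c)
for n,x,y in(('brown',.4185,.294),('carton',.492,.3005),('dark',.566,.307),('gold',.518,-.303),('wbot',.444,-.3005),('wjar',.4265,-.11)):
    w=W[(np.hypot(W[...,0]-x,W[...,1]-y)<.04)&(W[...,2]>.035)&(W[...,2]<.15)]
    zt=np.percentile(w[:,2],95);print(n,zt,w[w[:,2]>zt-.006].mean(0))
E
```

```text
clock: 29.97
ee_pos: [0.4443, -0.3009, 0.0621]
ee_rot: [0.0, 1.0, -0.021, 0.0]
ft_force: [-0.0, -1.1, 0.7]
grip_width: 0.0527
grip_force: 0.0
clock: 30.38
ee_pos: [0.4425, -0.2997, 0.1003]
ee_rot: [-0.001, 1.0, -0.021, -0.002]
ft_force: [-0.0, -0.2, -0.2]
grip_width: 0.0643
grip_force: 0.0
clock: 30.8
ee_pos: [0.3929, -0.2997, 0.2374]
ee_rot: [0.003, 1.0, -0.02, 0.005]
ft_force: [-0.3, -0.3, 0.0]
grip_width: 0.0735
grip_force: 0.0
clock: 31.22
ee_pos: [0.3028, -0.4051, 0.2327]
ee_rot: [0.002, 1.0, -0.025, 0.0]
ft_force: [0.2, -1.6, 0.4]
grip_width: 0.0733
grip_force: 0.0
brown 0.1036906852112814 [0.4212 0.2973 0.1018]
carton 0.05710508775056608 [0.4894 0.2999 0.0541]
dark 0.0864530713591606 [0.5661 0.3073 0.0849]
gold 0.07300870184030162 [ 0.5178 -0.3031  0.0702]
wbot 0.11369758814821725 [ 0.4476 -0.2997  0.1117]
wjar 0.07798260190480255 [ 0.4269 -0.11    0.0756]
```

View pics/end_s.png

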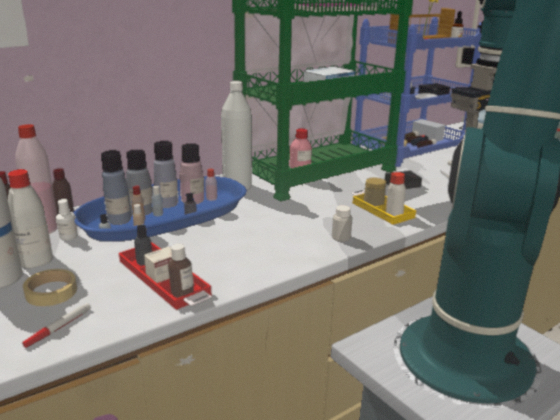

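View pics/end_t.png

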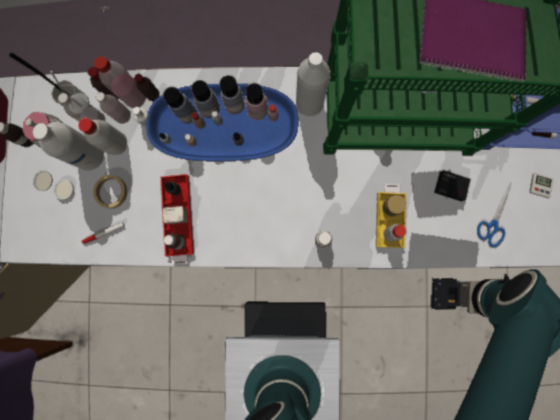

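All five items stand upright in the right compartments. In the top picture they are: brown (172,241), carton (174,214), dark (171,187), gold (395,205) and red-cap (400,231). The white jar at (323,240) hasn't moved, and the robot is clear.

```bash
python3 -c "
from bench import arm;print(arm.finish_job())"
```

```text
the job is handed in; nothing more can be done
None
```

Both kits are made up as asked and the job was handed in at about 31 s: all five items stand upright and released in their compartments, and the white jar is where it was.

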